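# Square an instrument panel in its locating jig and latch it

## Robot

A 6-joint arm with a two-finger parallel gripper is mounted at the origin on a cart in front of the work surface, level with it; the furniture and walls round the work are solid. World frame = base frame: x ahead of the robot, y to its left, z up, the work surface at z = 0. Lengths are in m, angles in rad, forces in N, time in s.
With the tool pointing down it reaches from about 0.4 to 0.825 m from the base axis. Payload 7 kg.
Tool frame: the origin (TCP) lies on the front face of the gripper's body, between the roots of the fingers; the fingertips stand 66 mm ahead of it and the grasp point (between the pads) lies 47 mm ahead of it (tip_extent is the distance from the TCP to the fingertips, in m); z points along the fingers, y is the line along which they close (so a half turn about z gives the same grasp; the last joint's range is limited). The gripper opens to 88 mm and grips with 3 to 60 N. Pads are 19 mm wide; open, the fingers measure 130 mm over their backs; the gripper's body (78 mm by 193 mm) begins 47 mm behind the grasp point.
Start: joints at [-0.948, 0.359, 0.012, 0, -1.224, -0.288], TCP at [0.222, -0.638, 0.292] pointing down, gripper open.
Joint ranges: [-3.07, 3.07], [-1.43, 2.12], [-1.02, 1.25], [-3.03, 1.67], [-3.05, -0], [-3.03, 3.03]. Speed limits (rad/s): [2.39, 2.39, 3.01, 3.14, 3.14, 3.14].

## Interface

Orientations are given as a rotation vector (axis times angle).
In Python, from cell import * gives the robot as it stands.
- The arm moves only by the tool move_arm, never from a script. Its argument "rows" is one flat list of numbers, 6 for each row, row after row: the shift along the tool's x, y, z normalised to -1 to 1, where 1 is 0.2 m, then the turn, a rotation vector about the tool's x, y, z normalised to -1 to 1, where 1 is 90 degrees. In form: [tx, ty, tz, ax, ay, az, tx, ty, tz, ax, ay, az, ...]. A call has 1 to 20 rows; each row is the pose to reach, as a shift and turn from the pose commanded when the call began, along the tool's axes at that moment; what a row does not reach only later rows make up. A row lasts 1/12 s, in which the tool goes at most 41.7 mm and 7.16 degrees, less where a joint would pass 70% of its speed; a pose out of reach is approached as far as the arm can. A call with a number of a shift or a turn outside -1 to 1 is refused whole. A call with a gripper value outside its range is refused whole. "gripper" is the closure, from 0 (fully open) to 1 (shut), set as the call begins (left out, the last holds). The fingers move at their own pace and stop on an object; the grip force is fixed at half the most. Time passes only in rows, so rows that repeat a pose let the fingers close. It gives the time, the measured TCP pose, the force, the opening and the grip force at its end, in the units of the state.
- get_state(): the state, without advancing time (a new reading comes with each control period).
- camera(name): name is "scene" or "side" or "wrist"; returns a dict with "frame" (384x512x3 uint8, red, green, blue), "camera_matrix" (3x3 intrinsics, pixels), "dist" ([k1, k2, p1, p2, k3] as OpenCV has them; the pictures are not rectified), "origin" and "attitude" of the camera in the world. Camera axes: x right, y up, looking along -z (the intrinsics and any distortion apply to the point x, -y, -z); pixel columns grow to the right and rows downward; lengths in m; the calibration is good to about 2 mm. A picture is of the moment at which its call begins. There is no depth.
- hand_in(): hands the job in; it is judged then, once.
Trained networks look in the newest picture that a camera, given by its name, has taken for a name from the list of things; names that differ only in an ending like _2 or _b are one class to them, and where a whole thing is asked for, a point or a joint stands for the part that bears it (a point fixed in the world has none). Each returns a list of dicts, best first, with "confidence" (0 to 1); they miss things now and then, are a little off and sometimes report something else, mostly with a low value. They report only what shows in the picture. A call takes as long as a camera call.
- regions_of(label, camera): "pixels" (384x512 bool, what is visible of it) and "position" ([row, column] in pixels, amid what is visible of it).
- place_of(label, camera): "position" ([row, column] in pixels: a listed point, or the origin of a listed thing).
The state is a dict: "time_s": time; "qpos": joint angles; "qvel": joint speeds; "effort": joint torques, N m; "tcp_pos": TCP position; "eef_rot": TCP orientation; "wrist_force": force on the tool from outside, world axes, zero at the start; "torque": the same for the moment, N m; "opening": finger opening in m; "grip_force": force on a finger pad.
Only numpy, scipy, OpenCV 4.12 (cv2) and the standard library are available. Lean on these libraries where they do the work, as an engineer would, in place of code of your own. Each camera call takes 0.05 s, during which the arm holds its last target. There are 200 camera calls.

## Task

The aluminium panel lies askew in the locating jig with one corner against the end peg. Leaving that corner on its peg, push the diagonally opposite corner round so the panel turns in place, and press its long edge fully home on both edge pegs with a push of about 8 N, never more than 12 N, since the panel marks easily. Then swing the catch fully shut behind the panel so that it is held square, and disturb nothing else on the bench.

Things in the scene. Friction and masses are not known exactly. Their poses are not given: they have to be found in the camera images.
- jig: Grey base plate 160 (x) x 174 (y) x 10 mm, fixed to the bench; origin at the centre of its underside, z up. It carries three steel pegs of 10 mm diameter that rise 15 mm above the base, and the catch. In jig axes the panel, when home, fills x -70..+50 mm, y -65..+35 mm, z 10..18 mm.
- panel: Loose flat aluminium panel, smooth, 0.35 kg, holes only drawn on. Frame, z up: it fills x -125..-5, y -12..+88, z 0..8 mm; when home its origin lies on the pivot peg's axis, axes parallel to the jig's. Starts turned 18 to 26 degrees clockwise (from above). Slides with 0.5 to 2 N. Marks easily: never push on it, with fingers or catch, with more than 12 N.
- pivot_peg (a point): Axis of the end (pivot) peg at its top, 25 mm above the bench, jig x +55, y -53 mm. The panel's +x edge bears on it, near the panel's corner panel_corner.
- peg_left: Left edge peg; origin on its axis at bench height, jig x -55, y -70 mm; 10 mm across, top 25 mm above the bench. The panel's long -y edge must bear on it.
- peg_right: Right edge peg; origin on its axis at bench height, jig x +30, y -70 mm; 10 mm across, top 25 mm above the bench. The panel's -y edge must bear on it too; that end may ride up to 15 mm off it while the panel turns, and is then pushed back. Once the edge is home on both pegs, press until one of them bears 4 N or more.
- panel_corner (a point): Corner of the panel that stays at the pivot peg (+x, -y corner), mid thickness. It must stay within 22 mm (level distance) of the pivot peg's axis all the time; it is 13 mm when home.
- panel_left_end (a point): Other end of the panel's long -y edge (-x, -y corner), mid thickness.
- panel_push_corner (a point): The panel's corner diagonally opposite panel_corner (-x, +y corner), mid thickness. Pushing the +y edge near it, toward -y of the panel, turns the panel counter-clockwise seen from above about the pivot peg.
- catch (a joint): Swing catch: steel bar 12 mm wide, 36 mm from hinge axis to round tip, 11..19 mm above the bench, with an upright post. 0 rad: points along jig +x (open); grows clockwise from above; 1.571 (stop): points along jig -y, tip 2 mm behind the home panel's +y edge (shut). Starts at 0 to 0.3, light friction, stays where it is left.
- catch_hinge (a point): Vertical hinge axis of the catch, jig x +30, y +73 mm, 20 mm above the bench.
- catch_post (a point): Top of the catch's black upright post, 50 mm above the bench, on the bar 28 mm from the hinge axis. The post is 10 mm in diameter and free from 19 to 50 mm above the bench.
- tip_tin: Bystander: round open tin, 56 mm across, 32 mm high; origin at the centre of its underside.
- tape_roll: Bystander: roll of dark tape lying flat, 60 mm across, 20 mm high; origin at the centre of its underside.
- battery: Bystander: flat phone battery 45 x 91 x 10 mm; origin at the centre of its underside.

How it is judged:
On the way, in this order (a step that is already met when the one before it is completed fails the run):
1. the panel is turned square and its long edge is home on both edge pegs and pressed there (at least 4 N on one of them), while the catch is still open (y of each of panel_left_end, panel_corner in the frame of jig below -0.0635 m and x of panel_corner in the frame of jig above 0.046 m and value of joint catch below 0.7 rad and (contact force between panel and peg_left above 4 N or contact force between panel and peg_right above 4 N)), for 0.1 s.
2. the catch is swung shut behind the panel (value of joint catch above 1.45 rad), for 0.2 s.
At the end, for the whole second after the job is handed in: The panel lies flat and still in the jig, both ends of its long edge within 1.5 mm of home on the two edge pegs, its end within 4 mm of home at the pivot peg, and the catch is shut (beyond 1.45 rad of 1.57) (y of each of panel_left_end, panel_corner in the frame of jig below -0.0635 m and x of panel_corner in the frame of jig above 0.046 m and angle between panel's own z axis and vertical below 0.03 rad and value of joint catch above 1.45 rad and linear speed of panel below 0.01 m/s); the robot touches nothing.
It fails at once if the panel is pushed with more than 12 N by the robot or the catch (contact force between any of the fingers, the arm, catch and panel above 12 N).
It fails at once if the panel's corner leaves the pivot peg (more than 22 mm from its axis) (horizontal distance between panel_corner and pivot_peg above 0.022 m).
It fails at once if a bystander is moved by more than 10 mm (distance of any of tip_tin, tape_roll, battery from where it was at the start of the episode above 0.01 m).
It also fails if it takes over 64 s, if anything falls off the work surface, if the arm or the gripper's body presses on something with over 40 N, if the wrist force passes 120 N, or if a joint passes its speed limit or range.

## Working session

There is one attempt and no reset: what is moved stays moved. The work goes in short steps, Python scripts to look and compute and a tool call to move; the robot and the scene stay as the last step left them, time stands still between calls to the robot, and variables do not carry over. Pictures are saved under pics/ and viewed, at most 10 in all, crops included, and the job is handed in when it is done.

Besides the shell and the picture viewer there is one more tool, called by a JSON object that holds its "fn" and its "kwargs". move_arm: Moves the arm, as the interface text tells. Its arguments: {"type":"object","properties":{"rows":{"type":"array"},"gripper":{"type":"number"}},"required":["rows"]}

```bash
mkdir -p pics
cat > h.py <<'E'
from cell import *
import numpy as np, cv2
from scipy.spatial.transform import Rotation as R
def rot(a):
    a=np.array(a,float)
    return a if a.shape==(3,3) else (R.from_rotvec(a).as_matrix() if a.size==3 else R.from_quat(a).as_matrix())
def ray(c,p):
    u=cv2.undistortPoints(np.array([[[p[1],p[0]]]],float),np.array(c["camera_matrix"],float),np.array(c["dist"],float))[0,0]
    return np.array(c["origin"]),rot(c["attitude"])@np.array([u[0],-u[1],-1])
def at(c,p,z):
    o,d=ray(c,p); return o+d*(z-o[2])/d[2]
def proj(c,P):
    q=rot(c["attitude"]).T@(np.array(P,float)-np.array(c["origin"]))
    u,_=cv2.projectPoints(np.array([[q[0],-q[1],-q[2]]]),np.zeros(3),np.zeros(3),np.array(c["camera_matrix"],float),np.array(c["dist"],float))
    return u[0,0][::-1]
Z=dict(pivot_peg=.025,peg_left=0,peg_right=0,panel_corner=.014,panel_left_end=.014,panel_push_corner=.014,catch_hinge=.02,catch_post=.05,jig=0,tip_tin=0,tape_roll=0,battery=0)
E
python3 - <<'E'
from h import *
for n in ["scene","side"]:
    c=camera(n); cv2.imwrite(f"pics/{n}1.png",c["frame"][:,:,::-1])
    print(n,np.array(c["origin"]).round(3),np.array(c["attitude"]).round(3).tolist())
    for k in Z:
        for r in place_of(k,n)[:2]:
            print(k,round(r["confidence"],2),np.round(r["position"],1),at(c,r["position"],Z[k]).round(4))
s=get_state();print(s)
E
```

```text
scene [0.342 0.745 0.646] [0.26, -1.166, -2.427]
pivot_peg 0.8 [166.5 298.5] [ 0.6263 -0.1198  0.025 ]
pivot_peg 0.35 [158.  254.4] [ 0.7697 -0.0958  0.025 ]
peg_left 0.49 [178.9 329.5] [ 0.5272 -0.1383  0.    ]
peg_right 0.44 [174.6 301.6] [ 0.6124 -0.1175  0.    ]
peg_right 0.18 [188.3 328.5] [ 0.515 -0.091  0.   ]
panel_corner 0.63 [165.8 298.4] [ 0.6331 -0.1386  0.014 ]
panel_left_end 0.97 [184.  328.5] [ 0.5178 -0.093   0.014 ]
panel_push_corner 0.81 [201.1 303.9] [0.5543 0.0165 0.014 ]
catch_hinge 0.66 [192.2 289.6] [0.6028 0.0061 0.02  ]
catch_post 0.69 [167.3 301.9] [ 0.6044 -0.086   0.05  ]
catch_post 0.4 [179.5 285.9] [ 0.6223 -0.0067  0.05  ]
jig 0.78 [186.  307.8] [ 0.5742 -0.0716  0.    ]
jig 0.69 [292.2 194.7] [0.657  0.4012 0.    ]
tip_tin 0.68 [293.3 193.6] [0.6574 0.4046 0.    ]
tape_roll 0.48 [155.8 251.2] [ 0.8026 -0.1364  0.    ]
battery 0.74 [167.6 300.5] [ 0.6297 -0.1519  0.    ]
battery 0.69 [246.4 233.2] [0.6503 0.2462 0.    ]
side [0.236 0.875 0.573] [0.332, -1.34, -2.305]
pivot_peg 0.61 [170.3 309.4] [ 0.6374 -0.1248  0.025 ]
pivot_peg 0.46 [297.6 175.1] [0.
[... 842 characters left out ...]
 ]
{'time_s': 1.3, 'qpos': array([-9.47871760e-01,  3.58594771e-01,  1.19261107e-02,  7.56076773e-06,
       -1.22412306e+00, -2.88129443e-01]), 'qvel': array([-2.80406880e-04,  8.61136679e-04, -2.23083289e-04,  4.45304349e-04,
        5.42470558e-05,  2.79963842e-04]), 'effort': array([-7.81922972e-04, -5.82389045e+01,  2.93293297e+01,  7.00282440e+00,
        1.22498153e-02, -1.02428583e-04]), 'tcp_pos': array([ 0.22178385, -0.63750675,  0.29217738]), 'eef_rot': array([ 5.23445542e-01, -3.09767361e+00,  1.14125787e-05]), 'wrist_force': array([ 0.45519784,  0.20679418, -0.08053626]), 'torque': array([ 0.04887694,  0.00459393, -0.00326225]), 'grip_force': 0.0, 'opening': 0.08750610513235174}
```

{"fn": "move_arm", "kwargs": {"rows": [-0.83, 0.7, 0, 0, 0, 0.21, -0.83, 0.7, 0, 0, 0, 0.21, -0.83, 0.7, 0, 0, 0, 0.21, -0.83, 0.7, 0, 0, 0, 0.21, -0.83, 0.7, 0, 0, 0, 0.21, -0.83, 0.7, 0, 0, 0, 0.21], "gripper": 1}}

```text
time_s: 1.8
tcp_pos: [0.3343, -0.447, 0.2927]
eef_rot: [-0.011, 3.14, 0.0]
wrist_force: [-0.1, -0.2, 0.5]
opening: 0.0531
grip_force: 0.0
```

```bash
python3 -c "
import cv2
a=cv2.imread('pics/scene1.png');cv2.imwrite('pics/s1c.png',cv2.resize(a[130:322,150:406],None,fx=3,fy=3,interpolation=cv2.INTER_CUBIC))"
```

```text
(no output)
```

View pics/s1c.png

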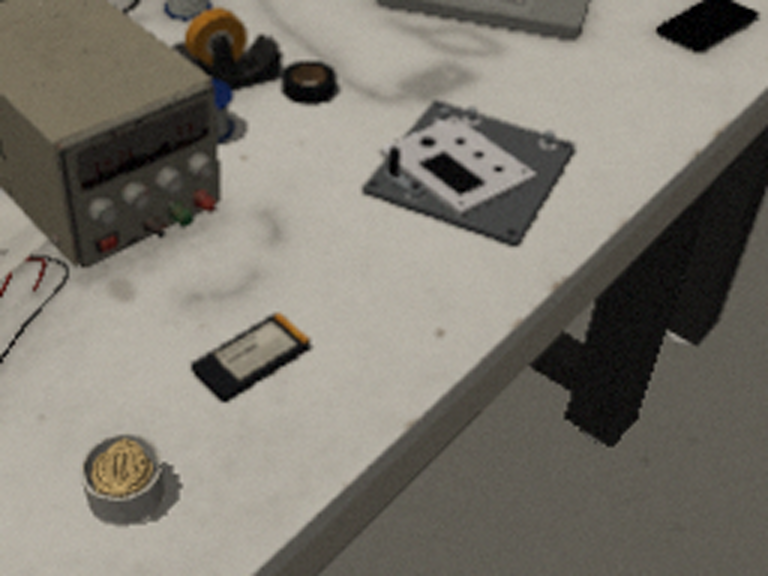

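The scene view shows the jig at crop (470,170) with the panel askew on it. The catch post is at (395,160), the tape roll at (310,80), and the battery and tin are well away.

{"fn": "move_arm", "kwargs": {"rows": [-0.55, 0.9, 0, 0, 0, 0, -0.55, 0.9, 0, 0, 0, 0, -0.55, 0.9, 0, 0, 0, 0, -0.55, 0.9, 0, 0, 0, 0, -0.55, 0.9, 0, 0, 0, 0, -0.55, 0.9, 0, 0, 0, 0]}}

```text
time_s: 2.3
tcp_pos: [0.4445, -0.266, 0.2926]
eef_rot: [-0.014, 3.14, 0.0]
wrist_force: [-0.2, -0.6, 0.3]
opening: 0.0127
grip_force: 0.0
```

{"fn": "move_arm", "kwargs": {"rows": [-0.55, 0.8, 0, 0, 0, 0, -0.55, 0.8, 0, 0, 0, 0, -0.55, 0.8, 0, 0, 0, 0, -0.55, 0.8, 0, 0, 0, 0, -0.55, 0.8, 0, 0, 0, 0, -0.55, 0.8, 0, 0, 0, 0, -0.55, 0.8, 0, 0, 0, 0]}}

```text
time_s: 2.88
tcp_pos: [0.5516, -0.1084, 0.2918]
eef_rot: [0.012, -3.141, 0.0]
wrist_force: [-0.2, -1.0, -0.8]
opening: 0.0003
grip_force: 0.0
```

```bash
cat > look.py <<'E'
from h import *
import sys
n="wrist"; c=camera(n); cv2.imwrite(f"pics/{sys.argv[1]}.png",cv2.resize(c["frame"][:,:,::-1],None,fx=1.5,fy=1.5))
print(np.array(c["origin"]).round(3),get_state()["tcp_pos"].round(4))
for k in sys.argv[2:] or list(Z)[:9]:
    for r in place_of(k,n)[:2]:
        print(k,round(r["confidence"],2),np.round(r["position"],1),at(c,r["position"],Z[k]).round(4))
E
python3 look.py w1
```

```text
[ 0.484 -0.11   0.385] [ 0.551  -0.1093  0.2919]
pivot_peg 0.57 [228.7 245.8] [ 0.6278 -0.127   0.025 ]
peg_left 0.47 [148.2 241.3] [ 0.5178 -0.134   0.    ]
peg_right 0.61 [208.2 236.1] [ 0.6056 -0.1424  0.    ]
panel_corner 0.9 [222.7 247.2] [ 0.6229 -0.1255  0.014 ]
panel_left_end 0.97 [145.6 283.5] [ 0.5126 -0.0764  0.014 ]
panel_push_corner 0.77 [176.3 345.9] [0.5538 0.0115 0.014 ]
catch_hinge 0.72 [215.9 341.4] [0.6096 0.0081 0.02  ]
catch_hinge 0.72 [225.2 245.6] [ 0.6245 -0.1275  0.02  ]
```

View pics/w1.png

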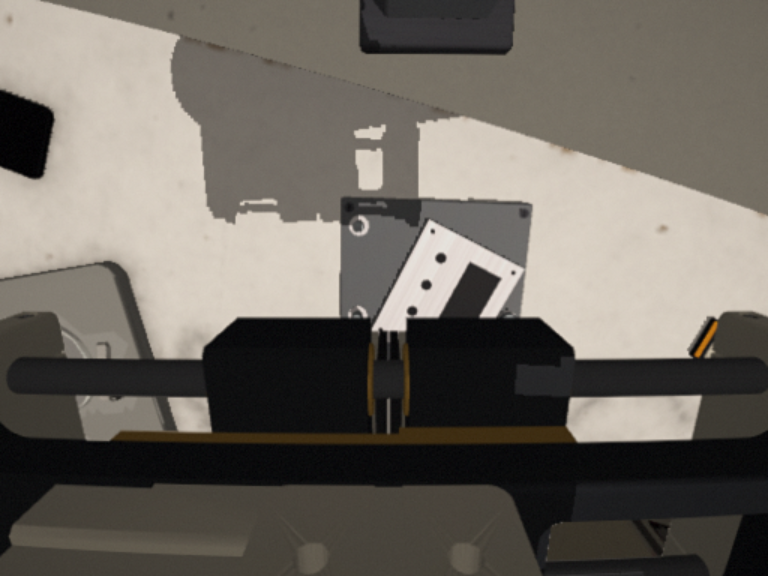

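The wrist view shows the jig's near half at (430,260) and the panel's left end at (430,225). The fingers hide the rest, so I'm moving the camera over the jig.

{"fn": "move_arm", "kwargs": {"rows": [-0.5, 0.2, 0, 0, 0, 0, -0.5, 0.2, 0, 0, 0, 0, -0.5, 0.2, 0, 0, 0, 0, -0.5, 0.2, 0, 0, 0, 0]}}

```text
time_s: 3.72
tcp_pos: [0.6542, -0.0677, 0.2907]
eef_rot: [0.009, -3.141, 0.001]
wrist_force: [-0.8, -0.1, -0.1]
opening: 0.0005
grip_force: 0.0
```

```bash
cat > fit.py <<'E'
from h import *
import sys
from scipy.optimize import least_squares
J=dict(pivot_peg=(.055,-.053),peg_left=(-.055,-.07),peg_right=(.03,-.07),catch_hinge=(.03,.073),jig=(0,0))
def fit(names,obs):
    m=np.array(names)
    def f(p,):
        c,s=np.cos(p[2]),np.sin(p[2]); return ((m@np.array([[c,s],[-s,c]])+p[:2])-obs)
    r=least_squares(lambda p:(f(p)*1000).ravel(),[.575,-.07,0],loss="soft_l1",f_scale=2)
    return r.x,f(r.x)*1000
def measure(tag):
    c=camera("wrist"); cv2.imwrite(f"pics/{tag}.png",cv2.resize(c["frame"][:,:,::-1],None,fx=1.5,fy=1.5))
    o={}
    for k in list(Z)[:9]:
        L=place_of(k,"wrist")
        for r in L[:2]: print(k,round(r["confidence"],2),np.round(r["position"],1),at(c,r["position"],Z[k]).round(4)[:2])
        if L: o[k]=at(c,L[0]["position"],Z[k])[:2]
    return c,o
if __name__=="__main__":
    c,o=measure(sys.argv[1]); print(get_state()["tcp_pos"])
    k=[k for k in J if k in o]
    p,res=fit([J[i] for i in k],np.array([o[i] for i in k])); print("jig",p.round(4),np.degrees(p[2]).round(2),dict(zip(k,res.round(1).tolist())))
    P=dict(panel_corner=(-.005,-.012),panel_left_end=(-.125,-.012),panel_push_corner=(-.125,.088))
    k=[i for i in P if i in o]
    q,res=fit([P[i] for i in k],np.array([o[i] for i in k])); print("panel",q.round(4),np.degrees(q[2]).round(2),dict(zip(k,res.round(1).tolist())))
    def toj(x):
        C,S=np.cos(p[2]),np.sin(p[2]); return np.array([[C,S],[-S,C]])@(np.array(x)-p[:2])
    for i in list(P)+["catch_post"]:
        if i in o: print(i,"in jig",(toj(o[i])*1000).round(1))
E
python3 fit.py w2
```

```text
pivot_peg 0.7 [156.5 218.7] [ 0.629  -0.1215]
pivot_peg 0.42 [138.9 313.3] [0.6055 0.0015]
peg_left 0.55 [ 67.2 210.1] [ 0.5148 -0.1334]
peg_right 0.69 [134.2 207.1] [ 0.6013 -0.1403]
panel_corner 0.84 [150.2 217.4] [ 0.6219 -0.1246]
panel_left_end 0.66 [ 63.9 253.9] [ 0.5135 -0.0757]
panel_left_end 0.51 [156.1 215.4] [ 0.6298 -0.1276]
panel_push_corner 0.94 [ 97.4 325.5] [0.553  0.0168]
catch_hinge 0.83 [142.  314.7] [0.6097 0.0045]
catch_post 0.7 [162.9 313.2] [ 0.6332 -0.0021]
[ 0.65029923 -0.06946528  0.29272277]
jig [ 0.5755 -0.0668 -0.0582] -3.33 {'pivot_peg': [-1.7, -1.4], 'peg_left': [1.7, -0.1], 'peg_right': [0.1, 1.9], 'catch_hinge': [-0.1, -0.1]}
panel [ 0.6317 -0.1153 -0.4192] -24.02 {'panel_corner': [0.4, 0.4], 'panel_left_end': [-0.8, 0.4], 'panel_push_corner': [0.4, -0.8]}
panel_corner in jig [ 49.7 -55.1]
panel_left_end in jig [-61.4 -12.6]
panel_push_corner in jig [-27.3  82.1]
catch_post in jig [53.8 68. ]
```

View pics/w2.png

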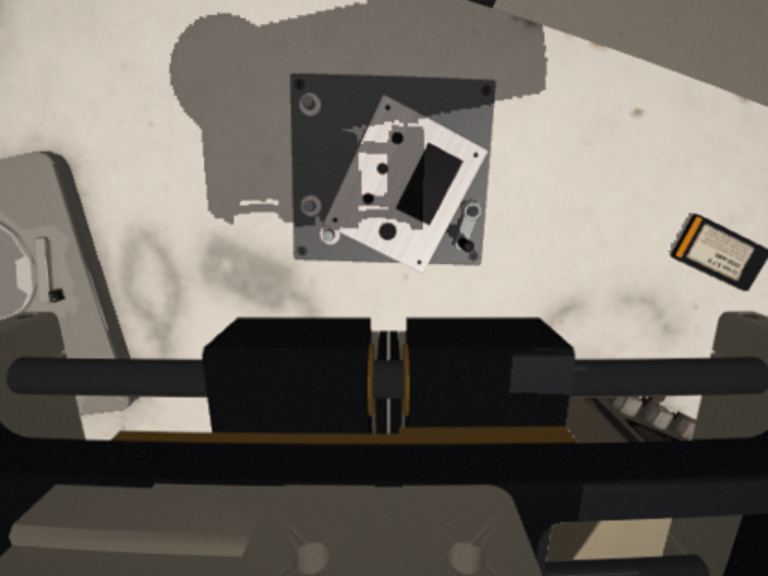

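The full jig is visible in w2, with the plate at (290-495, 72-265). The panel is about 21° clockwise with its corner at the pivot peg (328,235), and the catch is nearly open, with its post at (465,243). I'll refine the jig yaw from the plate corners and compute the approach.

```bash
python3 - <<'E'
from fit import *
c=camera("wrist")
px=np.array([(290,73),(495,80),(293,258),(482,265)])/1.5   # x,y view
o=np.array([at(c,(v,u),.01)[:2] for u,v in px])
m=[(-.08,-.087),(-.08,.087),(.08,-.087),(.08,.087)]
p,r=fit(m,o); print("corners",o.round(4).tolist(),p.round(4),np.degrees(p[2]),r.round(1).tolist())
o2=np.array([(.629,-.1215),(.5148,-.1334),(.6013,-.1403),(.6097,.0045)])
p,r=fit(m+[J["pivot_peg"],J["peg_left"],J["peg_right"],J["catch_hinge"]],np.vstack([o,o2]));print("all",p.round(4),np.degrees(p[2]),r.round(1).tolist())
np.save("jig.npy",p)
E
cat > go.py <<'E'
from h import *
import sys
p=np.load("jig.npy")
def Rz(t): return np.array([[np.cos(t),-np.sin(t)],[np.sin(t),np.cos(t)]])
def world(j): return Rz(p[2])@np.array(j)/1000+p[:2]
def toj(w): return Rz(p[2]).T@(np.array(w)[:2]-p[:2])*1000
def delta(jx,jy,tipz,yaw=0):
    # tool x -> jig -x, y -> jig +y ; yaw extra turn (rad, world ccw)
    s=get_state(); A=rot(s["eef_rot"]); t=np.append(world((jx,jy)),tipz/1000+.066)
    a=p[2]+yaw; B=np.array([[-np.cos(a),-np.sin(a),0],[-np.sin(a),np.cos(a),0],[0,0,-1]])
    return np.r_[A.T@(t-s["tcp_pos"])/.2, R.from_matrix(A.T@B).as_rotvec()/(np.pi/2)].round(4)
def show():
    s=get_state(); print("t",s["time_s"],"tip jig",toj(s["tcp_pos"]).round(2),"z",round(s["tcp_pos"][2]*1000-66,2),"F jig",(Rz(p[2]).T@s["wrist_force"][:2]).round(2),s["wrist_force"][2].round(2))
if __name__=="__main__":
    show(); v=list(map(float,sys.argv[1:]))
    for i in range(0,len(v),3): print(v[i:i+3],delta(*v[i:i+3]))
E
python3 go.py -11 118 80 -11 118 13
```

```text
corners [[0.4904, -0.154], [0.4951, 0.0196], [0.6491, -0.1589], [0.6549, 0.0174]] [ 0.5724 -0.0691 -0.0267] -1.530380185353803 [[-0.3, 0.1], [-0.3, 0.5], [1.0, 0.7], [-0.2, -1.6]]
all [ 0.5731 -0.0682 -0.0292] -1.6729105577169028 [[0.2, 1.1], [0.6, 1.5], [1.4, 1.3], [0.7, -1.0], [-2.5, -1.3], [1.3, -3.2], [-0.3, 1.2], [-4.5, -0.7]]
t 4.2667 tip jig [77.26  1.1 ] z 226.67 F jig [0.43 0.59] 0.81
[-11.0, 118.0, 80.0] [4.218e-01 5.990e-01 7.331e-01 1.000e-04 5.000e-04 2.160e-02]
[-11.0, 118.0, 13.0] [4.2200e-01 5.9900e-01 1.0681e+00 1.0000e-04 5.0000e-04 2.1600e-02]
```

{"fn": "move_arm", "kwargs": {"rows": [0.4, 0.6, 0.7, 0, 0, 0.022, 0.4, 0.6, 0.7, 0, 0, 0.022, 0.4, 0.6, 0.7, 0, 0, 0.022, 0.4, 0.6, 0.7, 0, 0, 0.022, 0.4, 0.6, 0.7, 0, 0, 0.022, 0.4, 0.6, 0.95, 0, 0, 0.022, 0.4, 0.6, 0.95, 0, 0, 0.022, 0.4, 0.6, 0.95, 0, 0, 0.022]}}

```text
time_s: 4.93
tcp_pos: [0.5685, 0.0499, 0.0999]
eef_rot: [-0.046, -3.136, 0.004]
wrist_force: [0.2, 0.0, 0.4]
opening: 0.0003
grip_force: 0.0
```

```bash
python3 go.py -6.5 118 13 -6.5 106 13; python3 fit.py w3
```

```text
t 4.9333 tip jig [ -8.1  117.99] z 33.92 F jig [0.16 0.02] 0.38
[-6.5, 118.0, 13.0] [-0.0085  0.0003  0.1046 -0.0015 -0.0033  0.    ]
[-6.5, 106.0, 13.0] [-0.0085 -0.0597  0.1047 -0.0015 -0.0033  0.    ]
pivot_peg 0.56 [159.9   9.2] [ 0.5166 -0.1112]
panel_push_corner 0.57 [209.7 209. ] [0.5569 0.0147]
catch_post 0.26 [209.5 209.4] [0.5456 0.0222]
[0.57042522 0.05031321 0.1029331 ]
jig [ 0.4619 -0.0579 -0.0053] -0.31 {'pivot_peg': [-0.0, -0.0]}
panel [ 0.6811 -0.0744 -0.0087] -0.5 {'panel_push_corner': [0.0, 0.0]}
panel_push_corner in jig [94.6 73.1]
catch_post in jig [83.3 80.5]
```

View pics/w3.png

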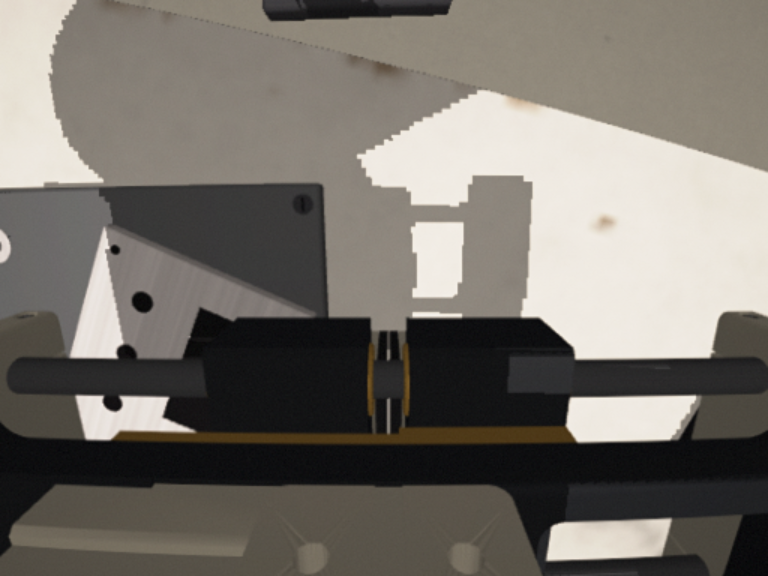

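The near finger block at (205-370, 320-430) sits just right of the push corner at about (315,315), clear of the panel. I'll descend and approach slowly.

{"fn": "move_arm", "kwargs": {"rows": [-0.008, 0, 0.105, 0, 0, 0, -0.008, 0, 0.105, 0, 0, 0, -0.008, -0.03, 0.105, 0, 0, 0, -0.008, -0.045, 0.105, 0, 0, 0, -0.008, -0.06, 0.105, 0, 0, 0, -0.008, -0.06, 0.105, 0, 0, 0]}}

```text
time_s: 5.93
tcp_pos: [0.5715, 0.0378, 0.0818]
eef_rot: [0.047, 3.141, 0.0]
wrist_force: [0.2, 0.3, -0.4]
opening: 0.0003
grip_force: 0.0
```

```bash
python3 go.py -6.5 100 13
python3 - <<'E'
from h import *
c=camera("side"); cv2.imwrite("pics/s2.png",cv2.resize(c["frame"][130:240,240:400,::-1],None,fx=4,fy=4,interpolation=cv2.INTER_CUBIC))
E
```

```text
t 5.9333 tip jig [ -4.7  105.94] z 15.84 F jig [0.16 0.34] -0.37
[-6.5, 100.0, 13.0] [ 0.009  -0.0297  0.0142  0.0001  0.0004 -0.0006]
```

View pics/s2.png

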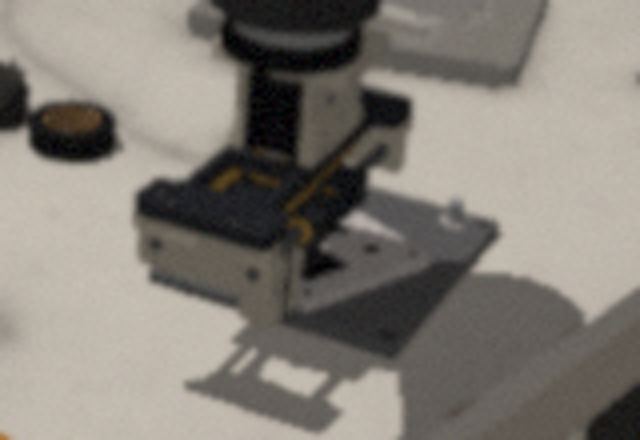

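The side view shows the fingertips at crop (265,305), right beside the panel's push corner at (300,300), and no contact yet. I'll start the push.

{"fn": "move_arm", "kwargs": {"rows": [0.005, -0.01, 0.013, 0, 0, 0, 0.01, -0.02, 0.013, 0, 0, 0, 0.0165, -0.03, 0.013, 0, 0, 0, 0.025, -0.036, 0.013, 0, 0, 0, 0.033, -0.042, 0.013, 0, 0, 0, 0.042, -0.049, 0.013, 0, 0, 0, 0.05, -0.055, 0.013, 0, 0, 0]}}

```text
time_s: 6.57
tcp_pos: [0.5609, 0.0278, 0.0786]
eef_rot: [0.046, 3.141, 0.0]
wrist_force: [0.3, 1.5, 0.4]
opening: 0.0006
grip_force: 0.8
```

```bash
cat > see.py <<'E'
from go import *
c=camera("wrist")
for k in ["panel_left_end","panel_push_corner","panel_corner","peg_left"]:
    for r in place_of(k,"wrist")[:1]: print(k,round(r["confidence"],2),r["position"],toj(at(c,r["position"],Z[k])).round(1))
E
python3 go.py -23 89.6 13; python3 see.py; python3 go.py
```

```text
t 6.5667 tip jig [-14.99  95.61] z 12.64 F jig [0.3  1.51] 0.4
[-23.0, 89.6, 13.0] [ 0.04   -0.0301 -0.0018  0.0002  0.0002 -0.0002]
panel_left_end 0.91 [164.2, 74.4] [-60.1 -14.9]
t 6.8167 tip jig [-15.03  95.53] z 12.57 F jig [-0.53  1.31] 0.73
```

{"fn": "move_arm", "kwargs": {"rows": [0.01, -0.008, 0, 0, 0, 0, 0.02, -0.015, 0, 0, 0, 0, 0.03, -0.022, 0, 0, 0, 0, 0.04, -0.03, 0, 0, 0, 0, 0.05, -0.04, 0, 0, 0, 0, 0.06, -0.049, 0, 0, 0, 0, 0.07, -0.058, 0, 0, 0, 0, 0.08, -0.067, 0, 0, 0, 0, 0.09, -0.077, 0, 0, 0, 0, 0.095, -0.082, 0, 0, 0, 0]}}

```text
time_s: 7.65
tcp_pos: [0.5411, 0.0115, 0.0785]
eef_rot: [-0.047, -3.141, 0.0]
wrist_force: [-1.1, 2.7, 0.4]
opening: 0.0004
grip_force: 1.2
```

```bash
python3 go.py -44.2 67.9 13; python3 see.py
```

```text
t 7.65 tip jig [-34.32  78.82] z 12.54 F jig [-1.16  2.64] 0.38
[-44.2, 67.9, 13.0] [ 0.0494 -0.0546 -0.0023 -0.0001 -0.0002 -0.0004]
panel_left_end 0.84 [188.7, 71.8] [-64.6 -35.8]
panel_corner 0.29 [188.1, 70.4] [-64.9 -36.6]
peg_left 0.75 [203.1, 38.6] [-51.2 -71.5]
```

{"fn": "move_arm", "kwargs": {"rows": [0, -0.008, -0.002, 0, 0, 0, 0, -0.016, -0.002, 0, 0, 0, 0, -0.024, -0.002, 0, 0, 0, 0, -0.032, -0.002, 0, 0, 0, 0, -0.04, -0.002, 0, 0, 0, 0, -0.048, -0.002, 0, 0, 0, 0, -0.056, -0.002, 0, 0, 0, 0, -0.06, -0.002, 0, 0, 0]}}

```text
time_s: 8.57
tcp_pos: [0.5411, -0.0004, 0.079]
eef_rot: [-0.047, -3.141, 0.0]
wrist_force: [-1.5, 2.2, 1.0]
opening: 0.0004
grip_force: 1.2
```

```bash
python3 go.py; python3 see.py;  python3 - <<'E'
from h import *
c=camera("wrist"); cv2.imwrite("pics/w4.png",cv2.resize(c["frame"][:,:,::-1],None,fx=1.5,fy=1.5))
E
```

```text
t 8.5667 tip jig [-33.98  66.91] z 12.95 F jig [-1.54  2.15] 0.95
panel_left_end 0.65 [183.1, 71.4] [-67.6 -47.7]
panel_push_corner 0.79 [205.6, 235.5] [-53.5  51.8]
peg_left 0.86 [201.0, 55.3] [-52.3 -71.3]
```

View pics/w4.png

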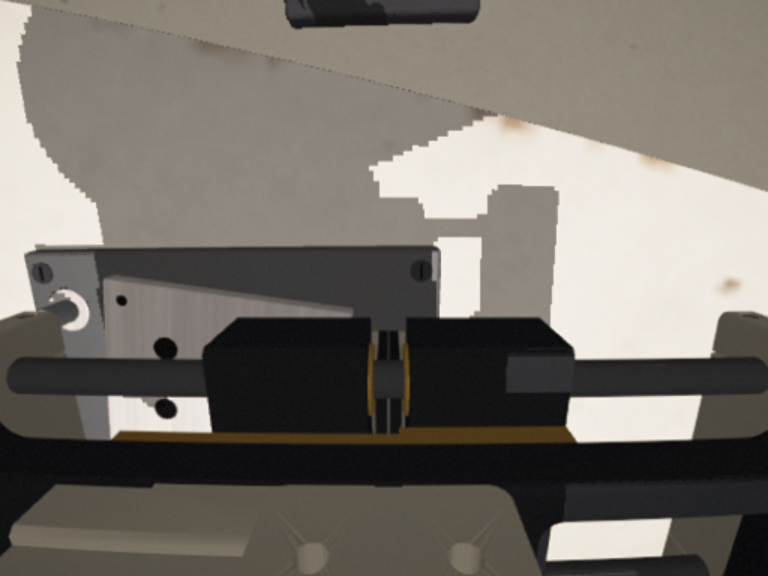

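The panel is now about 8° off square, with the left end at (105,277), the left peg at (70,308) and the push corner at (352,312). Its far corner is almost down on the right peg, so I'll keep pushing straight.

{"fn": "move_arm", "kwargs": {"rows": [0, -0.007, 0, 0, 0, 0, 0, -0.014, 0, 0, 0, 0, 0, -0.021, 0, 0, 0, 0, 0, -0.028, 0, 0, 0, 0, 0, -0.035, 0, 0, 0, 0, 0, -0.04, 0, 0, 0, 0, 0, -0.04, 0, 0, 0, 0]}}

```text
time_s: 9.45
tcp_pos: [0.5408, -0.0082, 0.079]
eef_rot: [-0.047, -3.141, -0.0]
wrist_force: [-1.0, 3.2, 0.7]
opening: 0.0004
grip_force: 1.6
```

```bash
python3 go.py; python3 see.py
```

```text
t 9.45 tip jig [-34.01  59.07] z 12.97 F jig [-1.1   3.15] 0.72
panel_left_end 0.98 [184.1, 71.2] [-67.  -55.7]
panel_push_corner 0.91 [197.8, 236.8] [-58.4  44.8]
peg_left 0.7 [199.8, 68.8] [-53.2 -69.4]
```

{"fn": "move_arm", "kwargs": {"rows": [0, -0.006, 0, 0, 0, 0, 0, -0.011, 0, 0, 0, 0, 0, -0.016, 0, 0, 0, 0, 0, -0.021, 0, 0, 0, 0, 0, -0.025, 0, 0, 0, 0, 0, -0.025, 0, 0, 0, 0]}}

```text
time_s: 10.2
tcp_pos: [0.5405, -0.013, 0.0789]
eef_rot: [-0.047, -3.141, -0.001]
wrist_force: [-2.7, 5.6, 0.9]
opening: 0.0006
grip_force: 2.8
```

```bash
python3 go.py; python3 see.py
```

```text
t 10.2 tip jig [-34.18  54.29] z 12.88 F jig [-2.84  5.56] 0.85
panel_left_end 0.6 [184.3, 69.2] [-67.1 -61.7]
panel_push_corner 0.88 [187.6, 232.4] [-64.9  37.6]
```

{"fn": "move_arm", "kwargs": {"rows": [0.003, -0.002, 0, 0, 0, 0, 0.005, -0.005, 0, 0, 0, 0, 0.005, -0.005, 0, 0, 0, 0]}}

```text
time_s: 10.7
tcp_pos: [0.5394, -0.0138, 0.0789]
eef_rot: [-0.047, -3.141, -0.001]
wrist_force: [-2.3, 6.2, 1.1]
opening: 0.0006
grip_force: 3.1
```

```bash
python3 go.py; python3 see.py
```

```text
t 10.7 tip jig [-35.26  53.39] z 12.9 F jig [-2.48  6.13] 1.06
panel_left_end 0.77 [189.1, 69.6] [-65.2 -62.9]
panel_push_corner 0.6 [187.8, 231.7] [-65.8  36.3]
peg_left 0.61 [203.3, 77.2] [-52.  -69.5]
```

{"fn": "move_arm", "kwargs": {"rows": [0.002, -0.002, 0, 0, 0, 0, 0.003, -0.005, 0, 0, 0, 0, 0.003, -0.005, 0, 0, 0, 0]}}

```text
time_s: 11.2
tcp_pos: [0.5387, -0.0146, 0.0789]
eef_rot: [-0.047, -3.141, -0.001]
wrist_force: [-2.7, 8.1, 2.7]
opening: 0.0004
grip_force: 4.1
```

```bash
python3 go.py; python3 see.py
```

```text
t 11.2 tip jig [-36.    52.61] z 12.87 F jig [-2.91  7.97] 2.66
panel_left_end 0.8 [186.9, 68.7] [-67.3 -64. ]
panel_push_corner 0.75 [188.9, 232.3] [-65.9  35.8]
peg_left 0.76 [207.6, 78.3] [-49.8 -70. ]
```

{"fn": "move_arm", "kwargs": {"rows": [0.003, -0.001, 0, 0, 0, 0, 0.003, -0.001, 0, 0, 0, 0]}}

```text
time_s: 11.62
tcp_pos: [0.5381, -0.0149, 0.0789]
eef_rot: [-0.047, -3.141, -0.001]
wrist_force: [-3.5, 7.2, 1.6]
opening: 0.0006
grip_force: 3.7
```

```bash
python3 go.py; python3 see.py
```

```text
t 11.6167 tip jig [-36.5   52.33] z 12.89 F jig [-3.67  7.11] 1.63
panel_left_end 0.71 [188.8, 69.4] [-66.6 -64. ]
panel_push_corner 0.74 [189.3, 234.8] [-66.2  37. ]
peg_left 0.73 [207.0, 78.4] [-50.7 -70.1]
```

{"fn": "move_arm", "kwargs": {"rows": [0, -0.001, 0, 0, 0, 0, 0, -0.002, 0, 0, 0, 0, 0, -0.002, 0, 0, 0, 0]}}

```text
time_s: 12.12
tcp_pos: [0.538, -0.0151, 0.0789]
eef_rot: [-0.047, -3.141, -0.001]
wrist_force: [-3.8, 8.9, 2.3]
opening: 0.0003
grip_force: 4.5
```

```bash
python3 go.py; python3 see.py
python3 - <<'E'
from h import *
c=camera("wrist"); cv2.imwrite("pics/w5.png",cv2.resize(c["frame"][130:330,0:260,::-1],None,fx=3,fy=3,interpolation=cv2.INTER_CUBIC))
E
```

```text
t 12.1167 tip jig [-36.61  52.1 ] z 12.86 F jig [-4.1   8.79] 2.29
panel_left_end 0.8 [189.6, 68.4] [-66.3 -65. ]
panel_push_corner 0.8 [190.2, 230.8] [-65.7  34.4]
peg_left 0.61 [204.3, 79.1] [-52.7 -69.5]
```

View pics/w5.png

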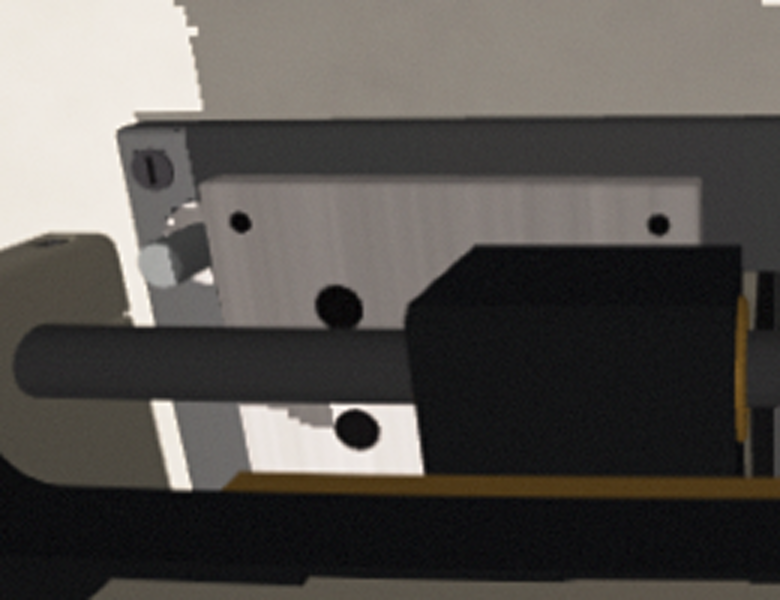

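The panel edge at (205,235) lies against the left peg and the panel is nearly parallel to the jig. The sideways drag of about 4 N at the finger opposes the last bit of rotation, though. I'll back off and press again further left with a clean straight push.

{"fn": "move_arm", "kwargs": {"rows": [0, 0.015, 0, 0, 0, 0, 0, 0.03, 0, 0, 0, 0, 0.03, 0.03, 0, 0, 0, 0, 0.05, 0.03, 0, 0, 0, 0, 0.05, 0.018, 0, 0, 0, 0, 0.05, 0.01, 0, 0, 0, 0, 0.05, 0.01, 0, 0, 0, 0, 0.05, 0.01, 0, 0, 0, 0]}}

```text
time_s: 13.08
tcp_pos: [0.5287, -0.0136, 0.079]
eef_rot: [0.047, 3.141, 0.0]
wrist_force: [1.0, -0.7, 0.4]
opening: 0.0005
grip_force: 0.0
```

```bash
python3 go.py; python3 see.py
```

```text
t 13.0833 tip jig [-45.95  53.33] z 13.03 F jig [ 0.99 -0.64] 0.44
panel_left_end 0.78 [202.8, 66.1] [-67.1 -67. ]
panel_push_corner 0.79 [202.0, 233.3] [-67.7  36.9]
peg_left 0.93 [219.4, 78.4] [-51.2 -70.9]
```

{"fn": "move_arm", "kwargs": {"rows": [0, -0.003, 0, 0, 0, 0, 0, -0.005, 0, 0, 0, 0, 0, -0.005, 0, 0, 0, 0]}}

```text
time_s: 13.58
tcp_pos: [0.5286, -0.0143, 0.0789]
eef_rot: [0.047, 3.141, 0.0]
wrist_force: [0.1, 0.3, -0.6]
opening: -0.0
grip_force: 0.4
```

```bash
python3 go.py
```

```text
t 13.5833 tip jig [-46.1   52.63] z 12.93 F jig [0.14 0.34] -0.65
```

{"fn": "move_arm", "kwargs": {"rows": [0.001, -0.002, 0, 0, 0, 0, 0.001, -0.003, 0, 0, 0, 0, 0.001, -0.003, 0, 0, 0, 0]}}

```text
time_s: 13.83
tcp_pos: [0.5282, -0.0148, 0.0789]
eef_rot: [-0.047, -3.141, -0.0]
wrist_force: [-2.0, 3.0, 0.6]
opening: 0.0005
grip_force: 1.3
```

```bash
python3 go.py
```

```text
t 13.8333 tip jig [-46.44  52.09] z 12.93 F jig [-2.09  2.96] 0.61
```

{"fn": "move_arm", "kwargs": {"rows": [0.003, -0.002, 0, 0, 0, 0, 0.005, -0.003, 0, 0, 0, 0, 0.005, -0.003, 0, 0, 0, 0]}}

```text
time_s: 14.08
tcp_pos: [0.5275, -0.0153, 0.079]
eef_rot: [0.046, 3.141, 0.001]
wrist_force: [-0.1, 4.2, -0.8]
opening: 0.0009
grip_force: 1.8
```

```bash
python3 go.py;python3 see.py
```

```text
t 14.0833 tip jig [-47.09  51.61] z 13.03 F jig [-0.17  4.19] -0.79
panel_left_end 0.73 [203.5, 71.8] [-67.7 -65. ]
panel_push_corner 0.78 [203.7, 234.6] [-67.7  36. ]
peg_left 0.61 [221.2, 85.1] [-51. -68.]
```

Now almost no drag. Continuing in small steps.

{"fn": "move_arm", "kwargs": {"rows": [0.002, -0.002, 0, 0, 0, 0, 0.003, -0.003, 0, 0, 0, 0, 0.003, -0.003, 0, 0, 0, 0]}}

```text
time_s: 14.58
tcp_pos: [0.5273, -0.0156, 0.0791]
eef_rot: [0.046, 3.14, 0.001]
wrist_force: [0.3, 6.6, -1.0]
opening: 0.0003
grip_force: 3.2
```

```bash
python3 go.py
```

```text
t 14.5833 tip jig [-47.35  51.33] z 13.12 F jig [0.09 6.56] -0.97
```

{"fn": "move_arm", "kwargs": {"rows": [0, -0.001, 0, 0, 0, 0, 0, -0.002, 0, 0, 0, 0, 0, -0.002, 0, 0, 0, 0, 0, -0.002, 0, 0, 0, 0]}}

```text
time_s: 14.92
tcp_pos: [0.5273, -0.0157, 0.0791]
eef_rot: [0.046, 3.14, 0.002]
wrist_force: [-0.6, 9.9, -1.2]
opening: 0.0008
grip_force: 4.2
```

```bash
python3 go.py;python3 see.py
```

```text
t 14.9167 tip jig [-47.36  51.19] z 13.11 F jig [-0.92  9.93] -1.19
panel_left_end 0.63 [208.2, 72.2] [-64.9 -65.6]
panel_push_corner 0.57 [201.8, 233.0] [-69.1  34.7]
peg_left 0.69 [218.8, 85.0] [-52.9 -68.1]
```

Force rose to about 9 N with no further motion, so the edge is home on the pegs and pressed. I'll back off, rise and look.

{"fn": "move_arm", "kwargs": {"rows": [0, 0.02, 0, 0, 0, 0, 0, 0.06, 0, 0, 0, 0, 0, 0.1, -0.1, 0, 0, 0, 0, 0.1, -0.3, 0, 0, 0, -0.2, 0, -0.5, 0, 0, 0, -0.4, -0.15, -0.7, 0, 0, 0, -0.6, -0.25, -0.9, 0, 0, 0, -0.62, -0.25, -1, 0, 0, 0, -0.62, -0.25, -1, 0, 0, 0, -0.62, -0.25, -1, 0, 0, 0, -0.62, -0.25, -1, 0, 0, 0]}}

```text
time_s: 16.08
tcp_pos: [0.65, -0.0708, 0.28]
eef_rot: [0.049, 3.139, -0.0]
wrist_force: [-0.7, -0.7, -0.6]
opening: 0.0003
grip_force: 0.0
```

```bash
python3 go.py; python3 fit.py w6; python3 -c "
import cv2
a=cv2.imread('pics/w6.png');cv2.imwrite('pics/w6c.png',cv2.resize(a[50:320,240:600],None,fx=2.2,fy=2.2,interpolation=cv2.INTER_CUBIC))"
```

```text
t 16.0833 tip jig [76.98 -0.34] z 213.99 F jig [-0.72 -0.76] -0.59
pivot_peg 0.71 [160.6 221.1] [ 0.6276 -0.1192]
peg_left 0.59 [ 74.1 207. ] [ 0.5193 -0.1339]
peg_right 0.59 [140.3 206.3] [ 0.6028 -0.141 ]
panel_corner 0.69 [159.4 211.8] [ 0.6271 -0.133 ]
panel_left_end 0.93 [ 59.2 204.3] [ 0.5043 -0.1336]
panel_left_end 0.56 [ 58.3 285.7] [ 0.5067 -0.0346]
panel_push_corner 0.95 [ 56.9 288.9] [ 0.5052 -0.0307]
catch_hinge 0.74 [141.  319.4] [0.6071 0.0069]
catch_hinge 0.65 [138.7 204. ] [ 0.5996 -0.14  ]
catch_post 0.67 [163.5 317.5] [ 0.6313 -0.0013]
jig 0.39 [165.2 486.2] [0.6475 0.2526]
[ 0.64893967 -0.06994674  0.27878866]
jig [ 0.5757 -0.0651 -0.0311] -1.78 {'pivot_peg': [1.4, -0.5], 'peg_left': [-0.7, 0.6], 'peg_right': [0.7, 5.0], 'catch_hinge': [0.9, 0.1], 'jig': [-71.8, -317.6]}
panel [ 0.6304 -0.1207 -0.0017] -0.1 {'panel_corner': [-1.7, 0.3], 'panel_left_end': [1.0, 1.2], 'panel_push_corner': [0.4, -1.8]}
panel_corner in jig [ 53.4 -66.3]
panel_left_end in jig [-69.2 -70.7]
panel_push_corner in jig [-71.6  32.2]
catch_post in jig [53.6 65.4]
```

View pics/w6c.png

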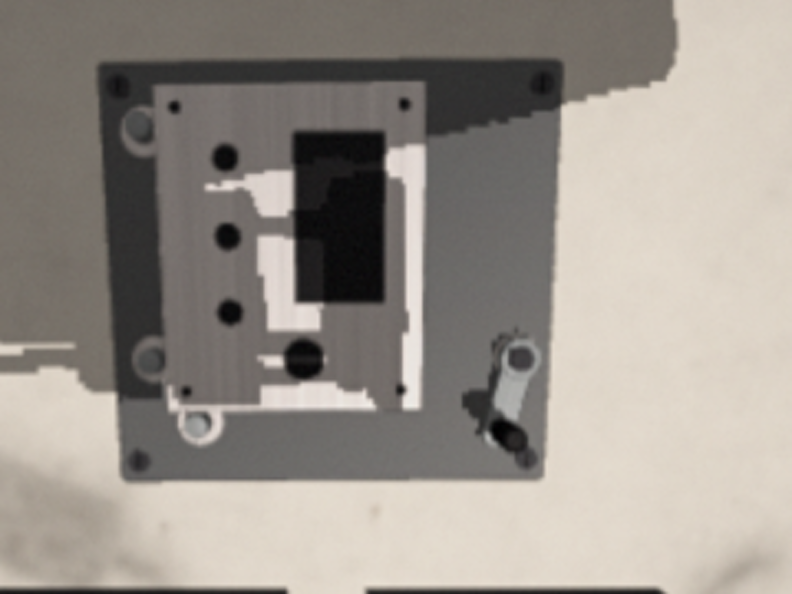

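The panel is square and against both edge pegs (140,130 and 150,357) and the pivot peg (200,420). The catch is still open, with its post at (510,435). Next I'll swing the catch with the fingers turned about 38°.

{"fn": "move_arm", "kwargs": {"rows": [0, 0.2, 0.1, 0, 0, -0.07, 0, 0.4, 0.2, 0, 0, -0.14, 0, 0.4, 0.4, 0, 0, -0.21, 0, 0.4, 0.5, 0, 0, -0.28, 0, 0.4, 0.5, 0, 0, -0.35, 0, 0.4, 0.5, 0, 0, -0.42, 0, 0.4, 0.5, 0, 0, -0.42, 0, 0.4, 0.5, 0, 0, -0.42]}}

```text
time_s: 17.25
tcp_pos: [0.6516, 0.0099, 0.179]
eef_rot: [-0.969, 2.988, -0.0]
wrist_force: [0.3, -0.5, 0.8]
opening: 0.0003
grip_force: 0.0
```

```bash
cat > go2.py <<'E'
from go import *
show()
for a in ((77,82,26),(60,68.3,26),(41.5,53.8,26)): print(a,delta(*a,yaw=np.radians(37.9)))
E
python3 go2.py
```

```text
t 17.25 tip jig [76.2  80.45] z 113.04 F jig [ 0.28 -0.49] 0.83
(77, 82, 26) [-7.800e-03  3.800e-03  4.352e-01 -1.000e-04  1.000e-04 -3.400e-03]
(60, 68.3, 26) [ 1.013e-01  1.400e-03  4.352e-01 -1.000e-04  1.000e-04 -3.400e-03]
(41.5, 53.8, 26) [ 2.188e-01  3.000e-04  4.352e-01 -1.000e-04  1.000e-04 -3.400e-03]
```

{"fn": "move_arm", "kwargs": {"rows": [-0.02, 0, 0.2, 0, 0, 0, -0.02, 0, 0.4, 0, 0, 0, -0.02, 0, 0.435, 0, 0, 0, -0.02, 0, 0.435, 0, 0, 0, 0.0, 0, 0.435, 0, 0, 0, 0.02, 0, 0.435, 0, 0, 0, 0.04, 0, 0.435, 0, 0, 0, 0.06, 0, 0.435, 0, 0, 0, 0.08, 0, 0.435, 0, 0, 0, 0.1, 0, 0.435, 0, 0, 0, 0.1, 0, 0.435, 0, 0, 0]}}

```text
time_s: 18.17
tcp_pos: [0.6398, -0.0026, 0.0956]
eef_rot: [-0.972, 2.976, -0.005]
wrist_force: [12.4, -7.5, -3.4]
opening: 0.0005
grip_force: 6.1
```

```bash
python3 go2.py
```

```text
t 18.1667 tip jig [64.76 67.59] z 29.64 F jig [12.65 -7.09] -3.44
(77, 82, 26) [-0.0923  0.0195  0.019  -0.004   0.0061 -0.0006]
(60, 68.3, 26) [ 0.0168  0.0175  0.0179 -0.004   0.0061 -0.0006]
(41.5, 53.8, 26) [ 0.1343  0.017   0.0168 -0.004   0.0061 -0.0006]
```

Run:
```python
from go import *
ims=[]
for n in ("side","scene"):
    c=camera(n)
    for k in ("catch_post","catch_hinge","panel_push_corner","panel_left_end"):
        for r in place_of(k,n)[:1]: print(n,k,round(r["confidence"],2),np.round(r["position"],1),toj(at(c,r["position"],Z[k])).round(1))
    t=get_state()["tcp_pos"]; tip=t-np.array([0,0,.066]); u=proj(c,tip); print(n,"tip px",u.round(1))
    f=c["frame"][:,:,::-1]; q=proj(c,(.62,-.02,.03)).astype(int); ims.append(cv2.resize(f[q[0]-50:q[0]+50,q[1]-40:q[1]+40],None,fx=5,fy=5,interpolation=cv2.INTER_CUBIC)); print(q)
cv2.imwrite("pics/c1.png",np.hstack(ims))
show()
```

```text
side catch_post 0.48 [180.6 291.5] [58.7 62.3]
side catch_hinge 0.58 [192.5 296.4] [45.4 59. ]
side panel_push_corner 0.62 [202.1 341.2] [-59.8  32. ]
side panel_left_end 0.73 [186.6 362. ] [-75.5 -67.1]
side tip px [188.3 287.7]
[187 298]
scene catch_post 0.56 [178.8 285.8] [49. 60.]
scene catch_hinge 0.74 [192.5 289. ] [28.4 77.3]
scene panel_push_corner 0.65 [195.7 324.6] [-63.6  32. ]
scene panel_left_end 0.8 [178.5 335.5] [-63.7 -63.7]
scene tip px [184.1 279.2]
[182 287]
t 18.6667 tip jig [64.84 67.64] z 29.6 F jig [11.45 -6.89] -1.71
```

View pics/c1.png

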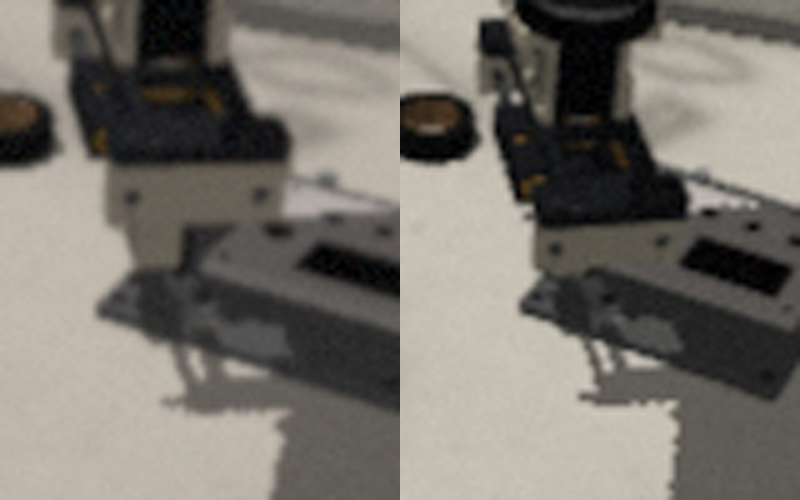

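Run:
```python
from go import *
s=get_state(); F=s["wrist_force"]; M=s["torque"]; A=rot(s["eef_rot"])
print("F tool",(A.T@F).round(2),"M tool",(A.T@M).round(3),"grip",s["grip_force"],s["opening"], s["qpos"].round(3))
for nm,f,m in(("tool",A.T@F,A.T@M),):
    r0=np.cross(f,m)/(f@f)
    for k in (-.03,-.02,-.01,0,.01,.02,.03,.04): print((1000*(r0+k*f/np.linalg.norm(f))).round(1))
```

```text
F tool [ -4.8  -12.46   1.83] M tool [ 4.49  -1.841 -0.136] grip 5.8829023449652595 0.0005783805548483316 [ 0.302  0.477 -0.301  0.004 -0.782 -1.244]
[ 38.5  69.4 352.6]
[ 35.   60.2 353.9]
[ 31.4  50.9 355.3]
[ 27.9  41.7 356.7]
[ 24.3  32.4 358. ]
[ 20.7  23.2 359.4]
[ 17.2  13.9 360.7]
[ 13.6   4.7 362.1]
```

The finger lug is short, with the wide carrier block just above it (crop 107-285, 160-222), and the dark post at (190,245) is beside it. The carrier has probably fouled the post top. I'll back off, raise the tips so that only the lug meets the post, and retry.

{"fn": "move_arm", "kwargs": {"rows": [-0.05, 0, 0, 0, 0, 0, -0.12, 0, -0.06, 0, 0, 0, -0.12, 0, -0.06, 0, 0, 0, -0.12, 0, -0.06, 0, 0, 0, -0.1, 0, -0.06, 0, 0, 0, -0.08, 0, -0.06, 0, 0, 0, -0.06, 0, -0.06, 0, 0, 0, -0.06, 0, -0.06, 0, 0, 0]}}

```text
time_s: 19.33
tcp_pos: [0.6436, 0.0043, 0.1037]
eef_rot: [0.972, -2.986, -0.0]
wrist_force: [-0.1, -0.6, 0.0]
opening: 0.0004
grip_force: 0.0
```

```bash
sed -i 's/,26)/,38)/g' go2.py; python3 go2.py
python3 - <<'E'
from go import *
for n in ("side","scene","wrist"):
    c=camera(n)
    for r in place_of("catch_post",n)[:1]: print(n,round(r["confidence"],2),r["position"],toj(at(c,r["position"],.05)).round(1))
E
```

```text
t 19.3333 tip jig [68.36 74.56] z 37.69 F jig [-0.07 -0.65] 0.02
(77, 82, 38) [-0.0569  0.003  -0.0016  0.0004 -0.0007 -0.0019]
(60, 68.3, 38) [ 0.0522  0.0008 -0.0015  0.0004 -0.0007 -0.0019]
(41.5, 53.8, 38) [ 1.697e-01  1.000e-04 -1.300e-03  4.000e-04 -7.000e-04 -1.900e-03]
side 0.44 [179.3, 293.3] [58.1 54.2]
scene 0.46 [179.1, 288.0] [42.9 58.1]
wrist 0.78 [205.1, 249.4] [54.5 56.1]
```

The catch has already swung partway, to about 0.6 rad. The force was purely radial because I went straight instead of following the arc, so I'll follow the arc now.

{"fn": "move_arm", "kwargs": {"rows": [0.01, -0.02, 0, 0, 0, 0, 0.02, -0.02, 0, 0, 0, 0, 0.03, -0.021, 0, 0, 0, 0, 0.04, -0.022, 0, 0, 0, 0, 0.05, -0.024, 0, 0, 0, 0, 0.06, -0.026, 0, 0, 0, 0, 0.07, -0.027, 0, 0, 0, 0, 0.08, -0.027, 0, 0, 0, 0, 0.08, -0.027, 0, 0, 0, 0]}}

```text
time_s: 20.38
tcp_pos: [0.6351, -0.0089, 0.1042]
eef_rot: [-0.973, 2.987, -0.0]
wrist_force: [1.1, -0.8, 0.6]
opening: 0.0002
grip_force: 0.6
```

```bash
python3 go2.py
python3 - <<'E'
from go import *
s=get_state(); print("F tool",(rot(s["eef_rot"]).T@s["wrist_force"]).round(1))
for n in ("scene","wrist"):
    c=camera(n)
    for r in place_of("catch_post",n)[:1]: print(n,round(r["confidence"],2),r["position"],toj(at(c,r["position"],.05)).round(1))
E
```

```text
t 20.3833 tip jig [60.24 61.11] z 38.16 F jig [ 1.16 -0.79] 0.58
(77, 82, 38) [-1.302e-01  3.130e-02  8.000e-04 -1.000e-04  1.000e-04 -1.400e-03]
(60, 68.3, 38) [-0.0211  0.0292  0.0008 -0.0001  0.0001 -0.0014]
(41.5, 53.8, 38) [ 0.0964  0.0285  0.0008 -0.0001  0.0001 -0.0014]
F tool [-0.4 -1.3 -0.6]
scene 0.51 [179.0, 290.0] [38.2 54.8]
wrist 0.67 [219.3, 260.7] [47.8 52.3]
```

{"fn": "move_arm", "kwargs": {"rows": [0.01, 0.001, 0, 0, 0, 0, 0.02, 0.002, 0, 0, 0, 0, 0.03, 0.004, 0, 0, 0, 0, 0.041, 0.006, 0, 0, 0, 0, 0.05, 0.009, 0, 0, 0, 0, 0.059, 0.013, 0, 0, 0, 0, 0.067, 0.016, 0, 0, 0, 0, 0.075, 0.021, 0, 0, 0, 0, 0.075, 0.021, 0, 0, 0, 0]}}

```text
time_s: 21.33
tcp_pos: [0.6202, -0.0142, 0.1039]
eef_rot: [0.973, -2.987, -0.0]
wrist_force: [0.3, -0.0, -0.2]
opening: 0.0007
grip_force: 0.2
```

```bash
cat > ck.py <<'E'
from go import *
show(); s=get_state(); print("F tool",(rot(s["eef_rot"]).T@s["wrist_force"]).round(1))
c=camera("wrist")
for r in place_of("catch_post","wrist")[:1]: print(round(r["confidence"],2),r["position"],toj(at(c,r["position"],.05)).round(1))
E
python3 ck.py
```

```text
t 21.3333 tip jig [45.46 55.4 ] z 37.93 F jig [ 0.33 -0.01] -0.19
F tool [-0.3 -0.2  0.2]
```

{"fn": "move_arm", "kwargs": {"rows": [0.006, 0.0045, 0, 0, 0, 0, 0.012, 0.009, 0, 0, 0, 0, 0.016, 0.012, 0, 0, 0, 0, 0.016, 0.012, 0, 0, 0, 0]}}

```text
time_s: 21.77
tcp_pos: [0.6185, -0.0136, 0.1045]
eef_rot: [-0.973, 2.983, -0.001]
wrist_force: [7.4, 1.1, -3.0]
opening: 0.0008
grip_force: 3.0
```

```bash
python3 ck.py
```

```text
t 21.7667 tip jig [43.74 55.98] z 38.48 F jig [7.32 1.33] -3.04
F tool [-6.6 -3.4  3.1]
0.83 [218.7, 257.9] [32.3 45.7]
```

{"fn": "move_arm", "kwargs": {"rows": [-0.016, -0.012, 0, 0, 0, 0, -0.06, -0.03, 0, 0, 0, 0, -0.12, -0.06, 0, 0, 0, 0, -0.16, -0.08, -0.1, 0, 0, 0, -0.16, -0.08, -0.3, 0, 0, 0.07, -0.16, -0.08, -0.5, 0, 0, 0.14, -0.16, -0.2, -0.7, 0, 0, 0.21, -0.16, -0.3, -0.85, 0, 0, 0.28, -0.16, -0.3, -0.85, 0, 0, 0.35, -0.16, -0.3, -0.85, 0, 0, 0.42, -0.16, -0.3, -0.85, 0, 0, 0.42, -0.16, -0.3, -0.85, 0, 0, 0.42]}}

```text
time_s: 22.87
tcp_pos: [0.6777, -0.0438, 0.2734]
eef_rot: [-0.042, -3.14, 0.0]
wrist_force: [-0.3, -0.6, 0.2]
opening: 0.0001
grip_force: 0.0
```

```bash
python3 go.py; python3 fit.py w7; python3 -c "
import cv2
a=cv2.imread('pics/w7.png');cv2.imwrite('pics/w7c.png',cv2.resize(a[20:320,200:600],None,fx=2,fy=2,interpolation=cv2.INTER_CUBIC))"
```

```text
t 22.8667 tip jig [103.83  27.49] z 207.39 F jig [-0.32 -0.59] 0.25
pivot_peg 0.67 [140.1 193. ] [ 0.6275 -0.1247]
pivot_peg 0.19 [147.6 475.6] [0.6444 0.2337]
peg_left 0.58 [ 51.4 182.7] [ 0.5196 -0.135 ]
peg_right 0.7 [119.3 181.2] [ 0.6015 -0.1439]
panel_corner 0.88 [141.  188.4] [ 0.629  -0.1333]
panel_left_end 0.94 [ 35.3 181.5] [ 0.5052 -0.1315]
panel_push_corner 0.98 [ 35.7 264.7] [ 0.509  -0.0334]
catch_hinge 0.55 [136.9 187.8] [ 0.6236 -0.1321]
catch_post 0.62 [120.8 277.6] [ 0.6075 -0.0218]
[ 0.67790282 -0.0436164   0.27393539]
jig [ 0.5825 -0.072  -0.1434] -8.22 {'pivot_peg': [1.9, -7.7], 'peg_left': [-1.5, 1.6], 'peg_right': [0.7, -1.7], 'catch_hinge': [-0.9, 128.0]}
panel [ 0.6326 -0.1216 -0.0109] -0.62 {'panel_corner': [-1.4, -0.3], 'panel_left_end': [2.3, -0.7], 'panel_push_corner': [-0.4, 1.1]}
panel_corner in jig [ 54.7 -54. ]
panel_left_end in jig [-68.  -69.9]
panel_push_corner in jig [-78.3  27.8]
catch_post in jig [17.6 53.3]
```

View pics/w7c.png

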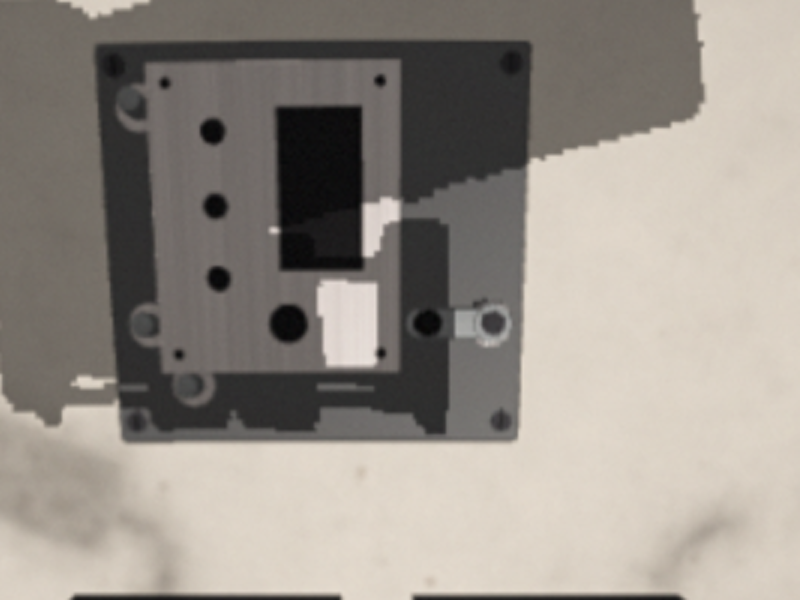

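The catch points straight at the panel, with its hinge at (492,322), post at (428,322) and tip just behind the panel edge at (400,322). The panel is square on all three pegs, so I'm handing in.

```bash
python3 -c "
from cell import *
print(hand_in())"
```

```text
the job is handed in; nothing more can be done
None
```

The panel is square on both edge pegs with its corner still on the pivot peg, pressed home with a measured push of about 9–10 N. The catch looks fully shut in the last picture. The job is handed in; no verdict was reported.

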